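Show the dot plate to the inspection camera

ROBOT

A 7-joint arm with a two-finger parallel gripper is mounted at the origin on a cart in front of the work surface, level with it; the furniture and walls round the work are solid. World frame = base frame: x ahead of the robot, y to its left, z up, the work surface at z = 0. Lengths are in m, angles in rad, forces in N, time in s.
With the tool pointing down it reaches from about 0.35 to 0.9 m from the base axis. Payload 8.1 kg.
Tool frame: the origin (TCP) lies at the very end of the fingers, on their centre line; the grasp point (between the pads) lies 19 mm behind it; z points along the fingers, y is the line along which they close (so a half turn about z gives the same grasp; the last joint's range is limited). The gripper opens to 85 mm and grips with 20 to 120 N. Pads are 22 mm wide; open, the fingers measure 114 mm over their backs; the gripper's body (76 mm by 85 mm) begins 54 mm behind the grasp point. The pads swing forward as they close: fully open they stand 13 mm farther back than shut.
Start: joints at [1.211, 0.434, 0.025, 1.573, -0.012, 1.134, -0.075], TCP at [0.159, -0.605, 0.231] pointing down, gripper open.
Joint ranges: [-2.62, 2.62], [-0.44, 2.09], [-1.27, 1.32], [0.08, 2.57], [-1.32, 4.46], [0.12, 2], [-2.74, 2.74]. Speed limits (rad/s): [2.22, 2.22, 3.01, 3.01, 3.14, 3.14, 3.14].

INTERFACE

Orientations are given as a unit quaternion [x, y, z, w].
In Python, from rig import arm gives the robot as it stands.
- The arm moves only by the tool carry_out, never from a script. Its argument "series" is a list that holds one entry, the list of rows, each a list of 5 numbers: the shift along the tool's x, y, z normalised to -1 to 1, where 1 is 0.1 m, then the turn about the tool's z normalised to -1 to 1, where 1 is 360 degrees, then the closure, from 0 (fully open) to 1 (shut). A call has 1 to 12 rows; each row is the pose to reach, as a shift and turn from the pose commanded when the call began, along the tool's axes at that moment, turning the shorter way round; what a row does not reach only later rows make up. A row lasts 1/8 s, in which the tool goes at most 62.5 mm and 10.7 degrees, less where a joint would pass 70% of its speed; a pose out of reach is approached as far as the arm can. A call with a number of a shift or a turn outside -1 to 1 is refused whole. A call with a gripper value outside its range is refused whole. The fingers move at their own pace and stop on an object; "grip_force" is the grip in N (left out, the last holds). Time passes only in rows, so rows that repeat a pose let the fingers close. It gives the time, the measured TCP pose, the force, the opening and the grip force at its end, in the units of the state.
- arm.get_state(): the state, without advancing time (a new reading comes with each control period).
- arm.capture(name): name is "scene" or "top" or "wrist"; returns a dict with "pixels" (384x512x3 uint8, red, green, blue), "intrinsics" (3x3 intrinsics, pixels), "rvec" (rotation vector, rad) and "tvec" (3), from world to camera coordinates, as OpenCV has them. Camera axes: x right, y down, z forward; pixel columns grow to the right and rows downward; lengths in m; the calibration is good to about 2 mm. A picture is of the moment at which its call begins. There is no depth.
- arm.finish_job(): hands the job in; it is judged then, once.
The state is a dict: "time": time; "joint_pos": joint angles; "qvel": joint speeds; "effort": joint torques, N m; "tcp_pos": TCP position; "eef_rot": TCP orientation; "force": force on the tool from outside, world axes, zero at the start; "moment": the same for the moment, N m; "grip_width": finger opening in m; "grip_force": force on a finger pad.
Only numpy, scipy, OpenCV 4.12 (cv2) and the standard library are available. Lean on these libraries where they do the work, as an engineer would, in place of code of your own. Each camera call takes 0.05 s, during which the arm holds its last target. There are 200 camera calls.

TASK

Take the white plate with black dots out of the slotted stand, touching only its edges and never its faces, and hold it up to the inspection camera: centred on the lens's line of sight 13 cm in front of the lens, square to that (slightly downward) line of sight and upright in the picture. Finish while still holding it there, quite still. Leave the two coloured plates in their slots, the camera as it is set, and the dish and vial undisturbed.

Things in the scene. Friction and masses are not known exactly. Their poses are not given: they have to be found in the camera images.
- dot_plate_center (a point): Centre of the loose white glass plate with black dots on both faces and a grey edge band: 50 wide, 76 high, 6 mm thick, 45-85 g, upright in one slot of the stand. x = normal of the (alike) faces, y = along the width, z = along the height, up at start. Only the outermost 3 mm all round is edge, the rest face: grip it across the width by the two side edges, at the centre or up to 10 mm above it. In the stand this centre is 42 mm above the work surface.
- amber_plate_center (a point): Centre of the amber-brown glass plate, same size and axes as the dot plate, in another slot of the stand. Leave it standing there.
- green_plate_center (a point): Centre of the green glass plate, same size and axes as the dot plate, in another slot of the stand. Leave it standing there.
- rack: Grey fixed stand for the plates, 170 mm (x) by 76 mm (y) by 14 mm high; origin at the centre of its underside. Three slots 50 mm apart along x (at x = -50, 0, +50 mm), each 8.5 mm by 53.5 mm and 10 mm deep, so the plates stand up 66 mm above its top, with their faces along the stand's x. Which plate is in which slot changes.
- focus (a point): The point where the plate's centre belongs: 130 mm in front of the middle of the lens, on its line of sight (it moves with the camera). x points from here along the line of sight to the lens, y is level, z is up in the camera's picture. Its height is 200 to 300 mm above the work surface.
- lens (a point): Middle of the camera's front lens; same axes as focus. The camera: white 50 mm cube with a black lens barrel and a 70 mm white ring light, 300 mm above the work surface on a fixed stand (steel post 330 mm high behind it, dark base 130 x 110 mm). It looks 0.1 to 0.4 rad downward on a stiff hinge; leave it as set.
- dish_center (a point): Centre of a loose round aluminium moisture dish, 61 mm across, 26 mm high. Leave alone.
- vial_center (a point): Centre of a loose sample vial with a red cap, 33 mm across, 78 mm high. Leave alone.
There are look-alikes about, which are no part of the job. There is more than one size of the rack; the job needs the larger.

How it is judged:
By the outcome, as a careful person would: the job done as asked, in the order asked, and still so for the second after the job is handed in, while the arm keeps its last pose, push and grip.
It also fails if it takes over 32 s, if anything falls off the work surface, if the arm or the gripper's body presses on something with over 40 N, if the wrist force passes 120 N, or if a joint passes its speed limit or range.

## Working session

There is one attempt and no reset: what is moved stays moved. The work goes in short steps, Python scripts to look and compute and a tool call to move; the robot and the scene stay as the last step left them, time stands still between calls to the robot, and variables do not carry over. Pictures are saved under pics/ and viewed, at most 10 in all, crops included, and the job is handed in when it is done.

Besides the shell and the picture viewer there is one more tool, called after "Request:" by a JSON object that holds its "api" and its "payload". carry_out: Moves the arm, as the interface text tells. Scaled input: -1 to 1 covers 0.1 m each way for a shift and 360 degrees each way for a turn. Its arguments: {"type":"object","properties":{"series":{"type":"array"},"grip_force":{"type":"number"}},"required":["series"]}

```bash
mkdir -p pics
cat > h.py <<'E'
import numpy as np, cv2
from scipy.spatial.transform import Rotation as R
from rig import arm
def cap(n,f=None):
    c=arm.capture(n)
    c['R']=R.from_rotvec(np.ravel(c['rvec'])).as_matrix(); c['t']=np.ravel(c['tvec']); c['K']=np.array(c['intrinsics']); c['C']=-c['R'].T@c['t']
    c['pixels']=np.array(c['pixels'])
    if f: cv2.imwrite(f,c['pixels'][:,:,::-1])
    return c
def ray(c,u,v):
    d=c['R'].T@np.linalg.inv(c['K'])@np.array([u,v,1.]); return c['C'],d/np.linalg.norm(d)
def onz(c,u,v,z):
    o,d=ray(c,u,v); return o+d*(z-o[2])/d[2]
def tri(a,pa,b,pb):
    o1,d1=ray(a,*pa);o2,d2=ray(b,*pb)
    s=np.linalg.lstsq(np.c_[d1,-d2],o2-o1,rcond=None)[0]
    p,q=o1+s[0]*d1,o2+s[1]*d2
    return (p+q)/2,np.linalg.norm(p-q)
def proj(c,p):
    x=c['K']@(c['R']@np.asarray(p,float)+c['t']); return x[:2]/x[2]
E
python3 - <<'E'
from h import *
import pickle
d={n:cap(n) for n in('scene','top','wrist')}
pickle.dump(d,open('c0.pkl','wb'))
a=[cv2.resize(d[n]['pixels'],None,fx=.78,fy=.78) for n in('scene','top')]
for n in('scene','top'):
    cv2.imwrite(f'pics/{n}0.png',cv2.resize(d[n]['pixels'],(800,600))[:,:,::-1]); print(n,d[n]['C'],d[n]['R'][2])
print(arm.get_state())
E
```

```text
scene [-0.08816114  0.26533807  0.72589924] [ 0.71610741 -0.37890205 -0.586194  ]
top [ 0.41690637 -0.07755351  1.14461631] [ 0.1880228  -0.02279242 -0.98190016]
{'time': 0.15, 'joint_pos': array([ 1.21138346,  0.43507808,  0.02501757,  1.57387837, -0.01159731,
        1.13399965, -0.07509168]), 'qvel': array([-0.00186402, -0.00240776, -0.00030947, -0.00193403,  0.00227421,
       -0.00053635, -0.00017186]), 'effort': array([ 2.74338861e-03, -6.70876408e+01,  1.02667674e+00, -3.16441870e+01,
        1.57916208e-02,  9.04392335e-03, -4.90002151e-05]), 'tcp_pos': array([ 0.15858293, -0.60415424,  0.2307011 ]), 'eef_rot': array([ 9.91773336e-01,  1.28004995e-01, -1.43154443e-04, -5.92188816e-04]), 'force': array([ 0.79282199, -0.41956097,  0.05379321]), 'moment': array([0.02434066, 0.01699655, 0.02370462]), 'grip_force': 0.0, 'grip_width': 0.08576524700514253}
```

View pics/scene0.png

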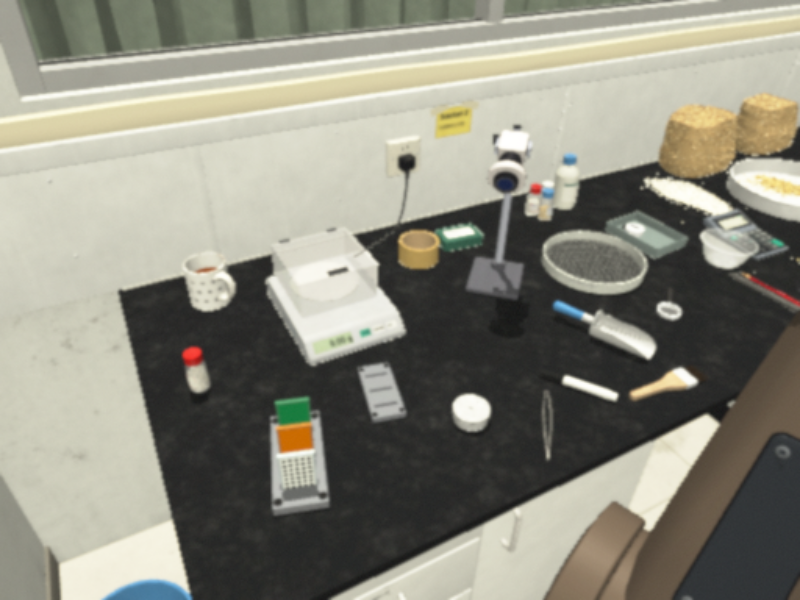

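View pics/top0.png

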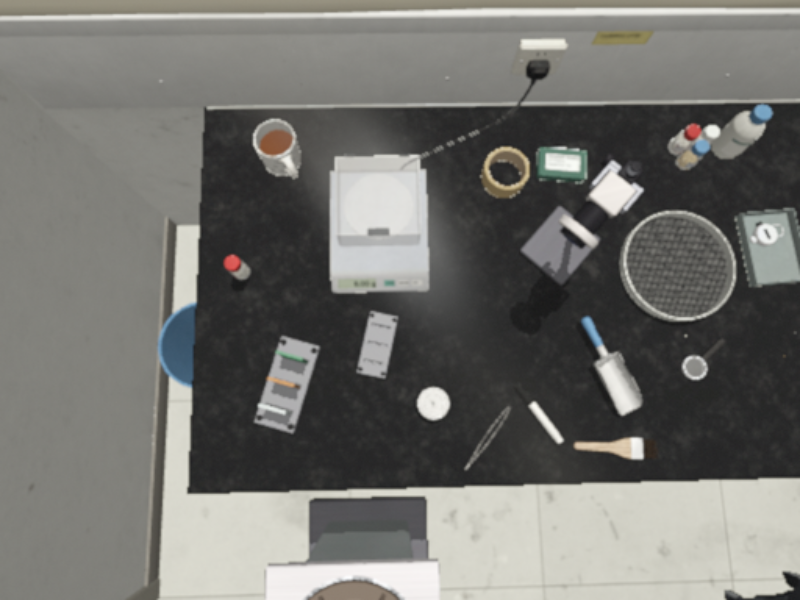

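Scene: the larger stand is at (298,460) with green (293,411), amber (295,438) and dotted plate (297,470). The smaller empty rack at (381,390) is a look-alike. The camera is at (508,165). Top: big stand (287,385), dot plate (271,409) nearest the robot, camera (610,190). Confirming with one enlarged crop.

Run:
```python
from h import *
import pickle
d=pickle.load(open('c0.pkl','rb'))
def cr(n,x,y,w,h): return cv2.resize(d[n]['pixels'][y:y+h,x:x+w],(400,300),interpolation=cv2.INTER_CUBIC)
s=.64
m=np.vstack([np.hstack([cr('scene',140,245,120,90),cr('top',140,205,100,75)]),np.hstack([cr('scene',275,75,100,75),cr('top',320,95,100,75)])])
cv2.imwrite('pics/crop.png',m[:,:,::-1])
c=d['top']
for n,p in dict(rackc=(287,385),r1=(289,338),r2=(319,346),r3=(293,431),r4=(256,423)).items(): print(n,onz(c,p[0]*s,p[1]*s,.014))
print('basecam',[onz(c,p[0]*s,p[1]*s,.01).round(3) for p in((521,247),(557,283),(600,240),(553,207))])
print('cam tri',tri(d['scene'],(508*s,165*s),c,(605*s,195*s)))
print('vial',onz(c,237*s,268*s,.04))
```

```text
rackc [0.47775147 0.11941712 0.014     ]
r1 [0.56840554 0.11678869 0.014     ]
r2 [0.5515494  0.05850765 0.014     ]
r3 [0.39128141 0.10693578 0.014     ]
r4 [0.40772677 0.17686783 0.014     ]
basecam [array([ 0.745, -0.349,  0.01 ]), array([ 0.669, -0.417,  0.01 ]), array([ 0.757, -0.511,  0.01 ]), array([ 0.829, -0.42 ,  0.01 ])]
cam tri (array([ 0.75690606, -0.42867536,  0.26276495]), np.float64(0.0020249319563023812))
vial [0.70393055 0.21474224 0.04      ]
```

View pics/crop.png

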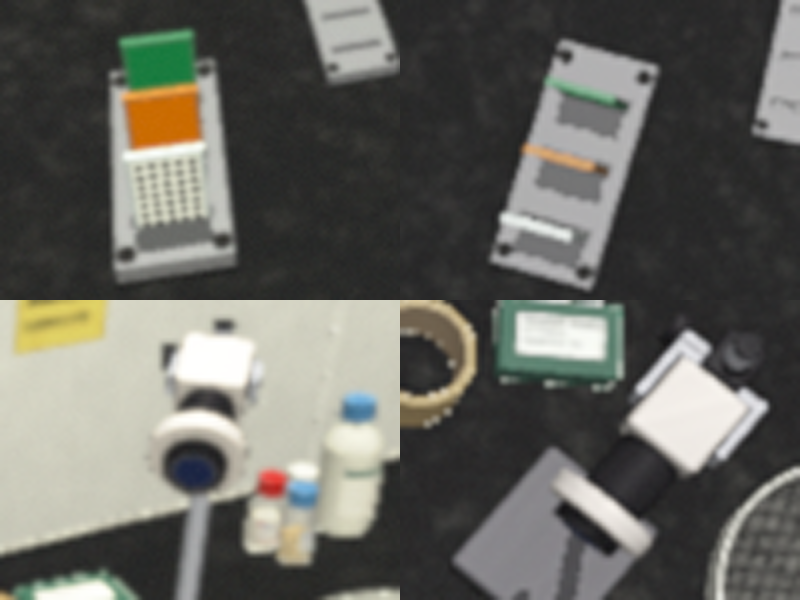

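Dot plate: candidates are the dotted/white plate in the large stand (scene 189,300; top 174,262) and the small empty rack's surroundings (no plates). The dotted one nearest the robot fits. The camera looks toward the robot, left and down, with the lens at scene (323,117) and top (366,152). Measuring now.

Run:
```python
from h import *
import pickle
d=pickle.load(open('c0.pkl','rb')); s,t,w=d['scene'],d['top'],d['wrist']
print('fx',s['K'][0,0],t['K'][0,0],w['K'][0,0],'wrist C',w['C'],'fwd',w['R'][2],'right',w['R'][0])
print('dot corners',tri(s,(176.6,290.9),t,(165.5,259.5)),tri(s,(201.5,288.5),t,(183,263)))
hsv=cv2.cvtColor(t['pixels'],cv2.COLOR_RGB2HSV)
m=((hsv[...,2]>110)).astype(np.uint8); m[:, :140]=0;m[:205]=0;m[285:]=0;m[:,210:]=0
m=cv2.morphologyEx(m,cv2.MORPH_CLOSE,np.ones((15,15)))
c=max(cv2.findContours(m,0,2)[0],key=cv2.contourArea)
b=cv2.boxPoints(cv2.minAreaRect(c)); print('box',b.tolist())
P=np.array([onz(t,*p,.014) for p in b]);print(P.round(4).tolist(),P.mean(0),np.linalg.norm(np.diff(P,axis=0),axis=1))
for n,a,bb in(('lens',(323.2,116.7),(366.2,152)),('ring',(324.2,112.5),(371.2,148)),('cube',(328,92),(392,124))): print(n,tri(s,a,t,bb))
```

```text
fx 377.60982373922405 372.9908049921784 294.15890697664577 wrist C [ 0.23104428 -0.58558444  0.37405128] fwd [-0.2819227  -0.07130162 -0.95678402] right [ 0.25345536 -0.96734361 -0.00259374]
dot corners (array([0.43972007, 0.15938461, 0.08237905]), np.float64(0.0038582687348173023)) (array([0.42834978, 0.11017214, 0.07568277]), np.float64(0.000522399592699917))
box [[161.43243408203125, 269.5946044921875], [178.70809936523438, 213.44862365722656], [204.21621704101562, 221.29727172851562], [186.9405517578125, 277.4432373046875]]
[[0.4112, 0.184, 0.014], [0.5776, 0.1359, 0.014], [0.552, 0.0583, 0.014], [0.3867, 0.1086, 0.014]] [0.48185911 0.12170565 0.014     ] [0.1732749  0.08165192 0.17275117]
lens (array([ 0.68467816, -0.36784615,  0.26939328]), np.float64(0.0018571959748730237))
ring (array([ 0.69298338, -0.37758476,  0.27676327]), np.float64(0.004009673913625213))
cube (array([ 0.73974868, -0.41949686,  0.31325886]), np.float64(0.0036361257131280345))
```

Request:
{"api": "carry_out", "payload": {"series": [[[0,0,-0.5,0.025,0],[0,0,-0.95,0.041,0],[0,0,-0.95,0.041,0]]]}}

```text
time: 0.52
tcp_pos: [0.1592, -0.6061, 0.3301]
eef_rot: [1.0, -0.001, 0.001, 0.003]
force: [0.4, 1.1, 0.2]
grip_width: 0.0854
grip_force: 0.0
```

Request:
{"api": "carry_out", "payload": {"series": [[[0.5,-0.1,-0.5,0,0],[1,-0.2,-0.95,0,0]]]}}

```text
time: 0.78
tcp_pos: [0.2483, -0.5862, 0.4115]
eef_rot: [1.0, -0.001, -0.001, -0.001]
force: [1.9, -0.6, 0.1]
grip_width: 0.0856
grip_force: 0.0
```

Request:
{"api": "carry_out", "payload": {"series": [[[0.5,-0.1,0,0,0],[1,-0.2,0,0,0]]]}}

```text
time: 1.02
tcp_pos: [0.3496, -0.5663, 0.4111]
eef_rot: [1.0, -0.0, -0.0, -0.0]
force: [0.4, 0.3, 0.5]
grip_width: 0.0855
grip_force: 0.0
```

Request:
{"api": "carry_out", "payload": {"series": [[[0.5,-0.1,0,0,0],[1,-0.2,0,0,0]]]}}

```text
time: 1.27
tcp_pos: [0.4496, -0.5463, 0.4103]
eef_rot: [1.0, -0.0, -0.001, -0.001]
force: [0.9, -0.5, -0.2]
grip_width: 0.0854
grip_force: 0.0
```

Request:
{"api": "carry_out", "payload": {"series": [[[0.5,-0.1,0,0,0],[1,-0.2,0,0,0],[1,-0.2,0,0,0],[1,-0.2,0,0,0]]]}}

```text
time: 1.78
tcp_pos: [0.548, -0.5272, 0.4102]
eef_rot: [1.0, -0.0, -0.001, -0.0]
force: [-0.4, -0.1, -0.6]
grip_width: 0.0853
grip_force: 0.0
```

Run:
```python
from h import *
import pickle
c=cap('wrist','pics/wA.png'); pickle.dump(c,open('wA.pkl','wb')); print(c['C'],proj(c,(.685,-.368,.27)),arm.get_state()['tcp_pos'])
```

```text
[ 0.6231216  -0.5274389   0.55347908] [68.37264646 26.96633199] [ 0.5472506  -0.52764847  0.41101706]
```

Request:
{"api": "carry_out", "payload": {"series": [[[0.1,-0.5,0,0,0],[0.2,-1,0,0,0]]]}}

```text
time: 2.08
tcp_pos: [0.5667, -0.4274, 0.4118]
eef_rot: [1.0, -0.002, -0.0, 0.0]
force: [1.2, 0.7, 0.3]
grip_width: 0.0853
grip_force: 0.0
```

Request:
{"api": "carry_out", "payload": {"series": [[[0.1,-0.5,0,0,0],[0.2,-1,0,0,0]]]}}

```text
time: 2.33
tcp_pos: [0.5871, -0.3266, 0.4124]
eef_rot: [1.0, -0.001, 0.0, 0.0]
force: [-0.2, -0.5, -0.7]
grip_width: 0.0855
grip_force: 0.0
```

Request:
{"api": "carry_out", "payload": {"series": [[[0.1,-0.5,0,0,0],[0.2,-1,0,0,0],[0.2,-1,0,0,0],[0.2,-1,0,0,0]]]}}

```text
time: 2.82
tcp_pos: [0.6075, -0.2286, 0.4122]
eef_rot: [1.0, -0.001, 0.0, 0.001]
force: [-0.8, -0.0, 0.5]
grip_width: 0.0852
grip_force: 0.0
```

Run:
```python
from h import *
import pickle
c=cap('wrist','pics/wB.png'); pickle.dump(c,open('wB.pkl','wb')); print(c['C'],proj(c,(.685,-.368,.27)),arm.get_state()['tcp_pos'])
a=cv2.imread('pics/wA.png');b=cv2.imread('pics/wB.png')
cv2.imwrite('pics/wAB.png',np.hstack([a[:,0:300],b[:,212:]])) if 0 else cv2.imwrite('pics/wAB.png',cv2.resize(np.vstack([a,b])[:, :],None,fx=.78,fy=.78))
```

```text
[ 0.6823077  -0.22876443  0.55569127] [403.2035476   99.18470605] [ 0.6074656  -0.22926749  0.4120464 ]
```

View pics/wAB.png

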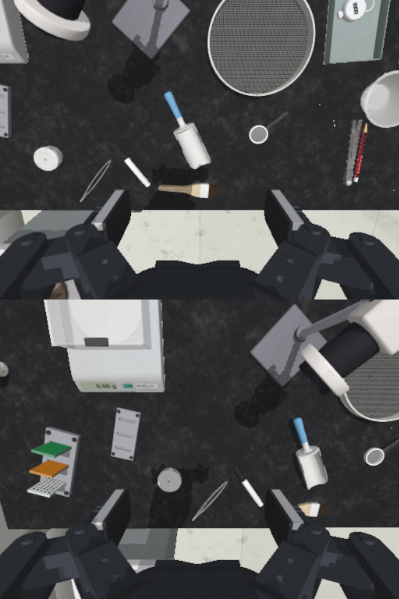

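View A clips the camera at top left. View B shows it clearly at (416,88) with its ring and barrel. One more view from above it, then I'll measure both in a crop.

Request:
{"api": "carry_out", "payload": {"series": [[[0.3,0.5,0,0,0],[0.6,1,0,0,0],[0.6,1,0,0,0],[0.6,1,0,0,0]]]}}

```text
time: 3.38
tcp_pos: [0.6677, -0.3288, 0.411]
eef_rot: [1.0, -0.002, -0.0, -0.0]
force: [-0.1, 0.6, 0.8]
grip_width: 0.0856
grip_force: 0.0
```

Run:
```python
from h import *
import pickle
c=cap('wrist'); pickle.dump(c,open('wC.pkl','wb')); print(c['C'],proj(c,(.685,-.368,.27)),arm.get_state()['tcp_pos'])
b=pickle.load(open('wB.pkl','rb'))
u,v=proj(c,(.70,-.385,.29)).astype(int); x0,y0=max(0,u-66),max(0,v-100)
x0=min(x0,512-133)
print('C crop origin',x0,y0,'B crop origin',362,0)
k=lambda p,x,y: cv2.resize(p[y:y+200,x:x+133],None,fx=3,fy=3,interpolation=cv2.INTER_CUBIC)
cv2.imwrite('pics/bc.png',np.hstack([k(b['pixels'],362,0),k(c['pixels'],x0,y0)])[:,:,::-1])
```

```text
[ 0.74265997 -0.32920445  0.55442938] [293.03291169 163.55472521] [ 0.66780571 -0.32770753  0.41204832]
C crop origin 249 51 B crop origin 362 0
```

View pics/bc.png

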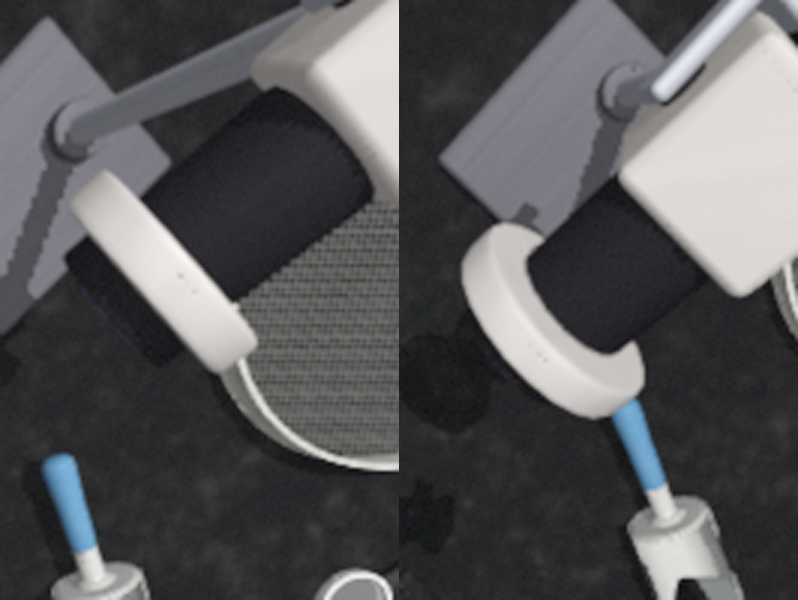

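B is nearly edge-on to the ring: front edge (72,205)-(222,372), lens tip (67,258)-(160,362) in crop. C shows the barrel from above. Axis = intersection of the bisector planes of the barrel edges; ring plane as a check.

Run:
```python
from h import *
import pickle
B=pickle.load(open('wB.pkl','rb'));C=pickle.load(open('wC.pkl','rb'));d=pickle.load(open('c0.pkl','rb'));s,t=d['scene'],d['top']
fb=lambda x,y:(362+x/3,y/3); fc=lambda x,y:(249+(x-399)/3,51+y/3)
u=lambda v:v/np.linalg.norm(v)
def pl(c,p,q): return u(np.cross(ray(c,*p)[1],ray(c,*q)[1]))
def al(n): return u(n*np.sign(n@np.array([.7,-.7,.3])))
nf=al(pl(B,fb(72,205),fb(222,372)));nb=al(pl(B,fb(108,170),fb(258,342)))
def desc(n): return np.round([np.degrees(np.arctan2(n[1],n[0])),np.arcsin(n[2])],3)
print('ring (dir focus<-: back)',nf,desc(nf),nb,desc(nb))
def bis(c,f,e1,e2):
    a=pl(c,f(*e1[0]),f(*e1[1]));b=pl(c,f(*e2[0]),f(*e2[1])); b=b*np.sign(a@b); return u(a+b)
pB=bis(B,fb,((145,190),(265,95)),((240,300),(372,200)))
pC=bis(C,fc,((530,260),(620,180)),((600,352),(705,275)))
ax=al(np.cross(pB,pC)); 
p0=np.linalg.lstsq(np.array([pB,pC,ax]),np.array([pB@B['C'],pC@C['C'],ax@np.array([.685,-.368,.27])]),rcond=None)[0]
print('axis',ax,desc(ax),'pt',p0)
# lens along axis: tip ray in B
o,r=ray(B,*fb(113,310)); 
k=np.linalg.lstsq(np.c_[ax,-r],o-p0,rcond=None)[0]; L=p0+k[0]*ax; print('lens axis∩B',L)
for nm,c,px in(('scene',s,(323.2,116.7)),('top',t,(366.2,152))): print(nm,'tri with B',tri(B,fb(113,310),c,px),'proj L',proj(c,L),px)
```

```text
ring (dir focus<-: back) [ 0.69475916 -0.63507553  0.33762223] [-42.43    0.344] [ 0.68199057 -0.62696566  0.37656727] [-42.593   0.386]
axis [ 0.66318481 -0.7335565   0.14859602] [-47.884   0.149] pt [ 0.6872643  -0.36231249  0.28797129]
lens axis∩B [ 0.6820514  -0.35654643  0.28680327]
scene tri with B (array([ 0.68143295, -0.36425983,  0.27159458]), np.float64(0.0004494342844650918)) proj L [321.54701238 112.04646224] (323.2, 116.7)
top tri with B (array([ 0.68205185, -0.36559162,  0.27317721]), np.float64(0.0036535001216477826)) proj L [363.50999434 150.75681823] (366.2, 152)
```

Request:
{"api": "carry_out", "payload": {"series": [[[-0.24,-0.47,0,0,0],[-0.47,-0.93,0,0,0]]]}}

```text
time: 3.68
tcp_pos: [0.6203, -0.2323, 0.4126]
eef_rot: [1.0, -0.0, 0.001, 0.0]
force: [1.5, -0.1, 0.6]
grip_width: 0.0855
grip_force: 0.0
```

Request:
{"api": "carry_out", "payload": {"series": [[[-0.24,-0.47,0,0,0],[-0.47,-0.93,0,0,0]]]}}

```text
time: 3.92
tcp_pos: [0.5728, -0.1387, 0.4132]
eef_rot: [1.0, 0.0, 0.001, 0.0]
force: [1.3, 0.4, 0.3]
grip_width: 0.0859
grip_force: 0.0
```

Request:
{"api": "carry_out", "payload": {"series": [[[-0.24,-0.47,0,0,0],[-0.47,-0.93,0,0,0]]]}}

```text
time: 4.18
tcp_pos: [0.5257, -0.0459, 0.4131]
eef_rot: [1.0, 0.0, 0.001, 0.0]
force: [0.8, 0.4, -0.2]
grip_width: 0.0852
grip_force: 0.0
```

Request:
{"api": "carry_out", "payload": {"series": [[[-0.24,-0.47,0.4,0,0],[-0.47,-0.93,0.9,0,0]]]}}

```text
time: 4.42
tcp_pos: [0.4835, 0.0388, 0.3317]
eef_rot: [1.0, 0.0, 0.003, -0.0]
force: [0.5, 0.2, -1.1]
grip_width: 0.0855
grip_force: 0.0
```

Request:
{"api": "carry_out", "payload": {"series": [[[-0.24,-0.47,0.4,0.024,0],[-0.47,-0.93,0.9,0.047,0],[-0.47,-0.93,0.9,0.047,0],[-0.47,-0.93,0.9,0.047,0]]]}}

```text
time: 4.92
tcp_pos: [0.4375, 0.13, 0.2414]
eef_rot: [0.989, -0.146, 0.001, 0.0]
force: [0.4, -0.1, 0.4]
grip_width: 0.0854
grip_force: 0.0
```

Run:
```python
from h import *
import pickle
c=cap('wrist'); pickle.dump(c,open('wD.pkl','wb')); print(c['C'],proj(c,(.434,.136,.08)),arm.get_state()['tcp_pos'])
cv2.imwrite('pics/wD.png',cv2.resize(c['pixels'],(800,600))[:,:,::-1])
```

```text
[0.50903668 0.10845252 0.38489193] [248.91284598 180.73462827] [0.43854899 0.12929612 0.24191163]
```

View pics/wD.png

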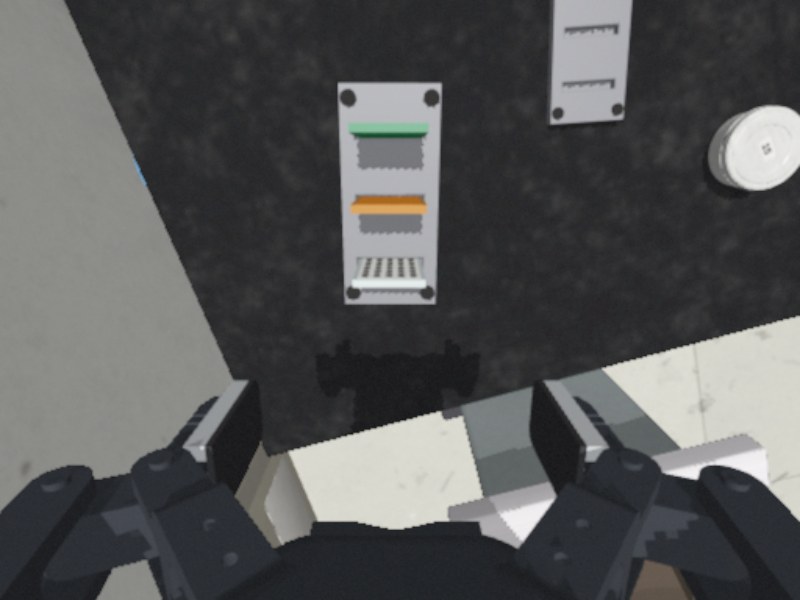

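Wrist view: the dot plate's top edge runs (352,284)-(427,284) in the 800-wide view, amber at row 207 and green at row 129. The tool is already square to the stand.

Run:
```python
from h import *
import pickle
c=pickle.load(open('wD.pkl','rb'));k=.64
a,b=onz(c,352*k,284*k,.08),onz(c,427.5*k,284*k,.08);m=(a+b)/2
print(a,b,np.linalg.norm(a-b),m, 'yaw',np.arctan2(*( (b-a)[:2]*[-1,1])[::-1])if 0 else np.arctan2(-(b-a)[0],(b-a)[1]))
P=[onz(c,x*k,y*k,.014) for x,y in((338,83),(441,83),(436,304),(345,304))];print(np.round(P,4),np.mean(P,0))
st=arm.get_state();Rt=R.from_quat(st['eef_rot']).as_matrix();p=np.array(st['tcp_pos'])
rc=np.mean(P,0);l=P[0]+P[1]-P[2]-P[3];l/=np.linalg.norm(l);print('rack yaw',np.arctan2(l[1],l[0]),'slot',rc-.05*l)
print('tool yaw',np.arctan2(Rt[1,0],Rt[0,0]),'to plate, tool axes mm',Rt.T@(np.r_[m[:2],.025]-p)*1e3)
```

```text
[0.44023072 0.16058444 0.08      ] [0.42527388 0.11100403 0.08      ] 0.05178729596862075 [0.4327523  0.13579423 0.08      ] yaw 2.848605893023291
[[0.5739 0.1334 0.014 ]
 [0.5519 0.0607 0.014 ]
 [0.3882 0.1094 0.014 ]
 [0.4104 0.183  0.014 ]] [0.48111264 0.12164203 0.014     ]
rack yaw -0.2919641062626937 slot [0.43322862 0.13603372 0.014     ]
tool yaw -0.29483990143591693 to plate, tool axes mm [ -7.89683044  -4.390916   216.89823243]
```

Request:
{"api": "carry_out", "payload": {"series": [[[-0.08,-0.044,0.4,0,0],[-0.08,-0.044,0.8,0,0],[-0.08,-0.044,1,0,0]]]}}

```text
time: 5.35
tcp_pos: [0.4326, 0.1348, 0.1403]
eef_rot: [0.989, -0.148, 0.001, 0.0]
force: [0.8, -0.7, -0.3]
grip_width: 0.0852
grip_force: 0.0
```

Request:
{"api": "carry_out", "payload": {"series": [[[0,0,0.4,0,0],[0,0,0.7,0,0],[0,0,1,0,0],[0,0,1,0,0]]]}}

```text
time: 5.85
tcp_pos: [0.4322, 0.1349, 0.0402]
eef_rot: [0.989, -0.148, -0.0, 0.001]
force: [-1.1, -0.8, 0.9]
grip_width: 0.085
grip_force: 0.0
```

Run:
```python
from h import *
c=cap('wrist'); st=arm.get_state();Rt=R.from_quat(st['eef_rot']).as_matrix();p=np.array(st['tcp_pos'])
print(p,Rt.T@(np.r_[.4328,.1358,.025]-p)*1e3,st['force'])
cv2.imwrite('pics/wE.png',cv2.resize(c['pixels'],(640,480))[:,:,::-1])
```

```text
[0.43271614 0.13544038 0.04123914] [-0.03423962 -0.37500456 16.2389702 ] [0.0655305  0.40014293 0.02393451]
```

View pics/wE.png

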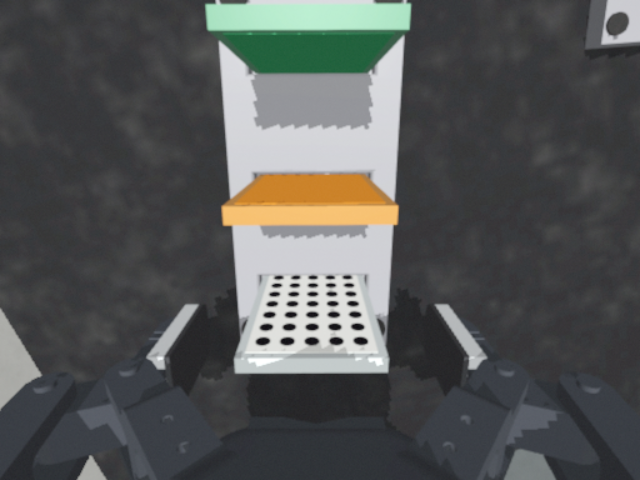

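Centred between the pads. Going down the last 16 mm and gripping gently.

Request:
{"api": "carry_out", "payload": {"series": [[[0,0,0.1,0,0],[0,0,0.16,0,0],[0,0,0.16,0,0],[0,0,0.16,0,0.2],[0,0,0.16,0,0.4],[0,0,0.16,0,0.6],[0,0,0.16,0,1],[0,0,0.16,0,1],[0,0,0.16,0,1],[0,0,0.16,0,1]]], "grip_force": 30}}

```text
time: 7.15
tcp_pos: [0.4318, 0.1364, 0.025]
eef_rot: [0.989, -0.148, 0.0, -0.0]
force: [-1.1, -0.8, 5.6]
grip_width: 0.0495
grip_force: 30.4
```

Request:
{"api": "carry_out", "payload": {"series": [[[0,0,-0.03,0,1],[0,0,-0.03,0,1],[-0.03,0,-0.03,0,1],[-0.06,0,-0.03,0,1],[-0.09,0,-0.03,0,1],[-0.12,0,-0.03,0,1],[-0.145,0,-0.03,0,1],[-0.145,0,-0.03,0,1]]]}}

```text
time: 8.15
tcp_pos: [0.4203, 0.1403, 0.0281]
eef_rot: [0.989, -0.148, 0.002, -0.001]
force: [8.1, -3.0, -2.1]
grip_width: 0.0494
grip_force: 32.4
```

Run:
```python
from h import *
import pickle
c=cap('wrist'); st=arm.get_state();print(st['tcp_pos'],st['force'],st['grip_width'])
c['st']=st;pickle.dump(c,open('wF.pkl','wb'))
cv2.imwrite('pics/wF.png',cv2.resize(c['pixels'][190:340,150:350],(800,600),interpolation=cv2.INTER_CUBIC)[:,:,::-1])
```

```text
[0.42031191 0.14027699 0.0281213 ] [ 8.19075894 -4.33443335 -2.79800267] 0.04940754329621883
```

View pics/wF.png

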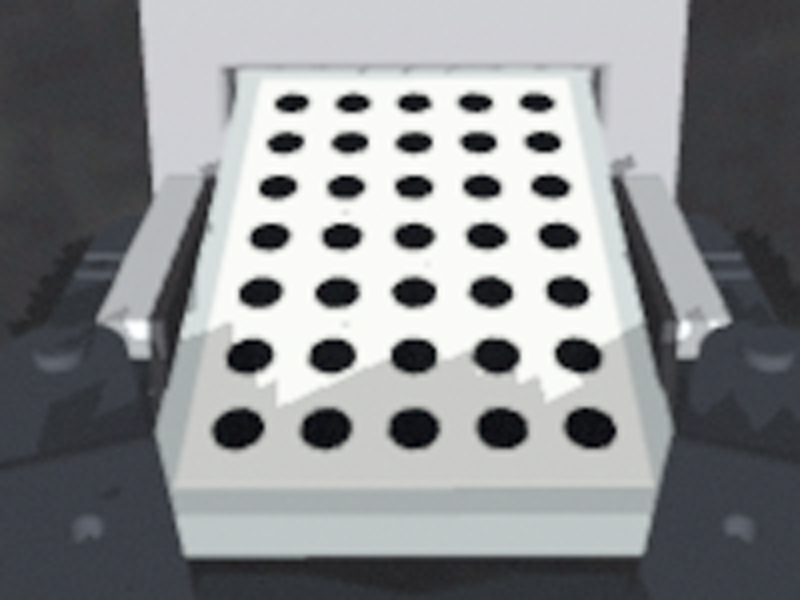

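The plate has pivoted in the pads with the dots clear. Dot grid PnP for its tilt.

```bash
cat > tilt.py <<'E'
from h import *
def tilt(c,st,pitch=None):
    g=cv2.cvtColor(c['pixels'],cv2.COLOR_RGB2GRAY)
    g=cv2.resize(g,None,fx=3,fy=3,interpolation=cv2.INTER_CUBIC)[160*3:345*3,150*3:350*3]
    p=cv2.SimpleBlobDetector_Params();p.minArea=30;p.maxArea=900;p.filterByConvexity=False;p.filterByInertia=False;p.filterByCircularity=False;p.minDistBetweenBlobs=5
    ok,q=cv2.findCirclesGrid(g,(5,7),flags=cv2.CALIB_CB_SYMMETRIC_GRID|cv2.CALIB_CB_CLUSTERING,blobDetector=cv2.SimpleBlobDetector_create(p))
    if not ok: print('no grid'); return
    q=(q.reshape(7,5,2)+[450,480]+.5)/3-.5
    if q[0,:,1].mean()>q[-1,:,1].mean(): q=q[::-1]
    if q[0,0,0]>q[0,-1,0]: q=q[:,::-1]
    # grid: row 0 = plate bottom (far), columns along image right = tool y
    P=np.array([[j-2.,3.-i,0] for i in range(7) for j in range(5)])  # x: right, y: towards image top = plate bottom
    ok,rv,tv=cv2.solvePnP(P,q.reshape(-1,2).copy(),c['K'],None)
    e=(cv2.projectPoints(P,rv,tv,c['K'],None)[0].reshape(-1,2)-q.reshape(-1,2));
    M=cv2.Rodrigues(rv)[0]; Rt=R.from_quat(st['eef_rot']).as_matrix()
    W=c['R'].T@M            # world axes of plate
    n=W[:,2]; n=n*np.sign(n[2]) ; 
    n=n if n[2]>0 else -n
    if pitch: ctr=c['C']+c['R'].T@(tv.ravel()*pitch)
    else: ctr=None
    up=-W[:,1]
    print('rms',np.sqrt((e**2).mean()),'yaw',np.degrees(np.arctan2(n[1],n[0])),'tilt',np.arcsin(n[2]),'up',up,'wid',W[:,0])
    if pitch: print('centre',ctr,'rel tcp, tool mm',Rt.T@(ctr-st['tcp_pos'])*1e3)
    return M,tv,n,ctr,up
E
python3 - <<'E'
from tilt import *
import pickle
c=pickle.load(open('wF.pkl','rb')); M,tv,n,_,_=tilt(c,c['st'])
H=c['K']@np.c_[M[:,:2],tv.ravel()]
f=lambda x,y:(150+x/4,190+y/4)
for a in((175,488),(660,488),(258,80),(570,80),(240,70),(592,70)):
    w=np.linalg.solve(H,[*f(*a),1]);print(a,w[:2]/w[2])
print('tool yaw',np.degrees(np.arctan2(*R.from_quat(c['st']['eef_rot']).as_matrix()[[1,0],[0,0]])))
E
```

```text
no gridTraceback (most recent call last):
  File "<stdin>", line 3, in <module>
TypeError: cannot unpack non-iterable NoneType object
```

```bash
python3 - <<'E'
s=open('tilt.py').read()
i=s.index("    p=cv2.Simple");j=s.index("    # grid:")
s=s[:i]+'''    b=cv2.adaptiveThreshold(g,255,cv2.ADAPTIVE_THRESH_MEAN_C,cv2.THRESH_BINARY_INV,61,35)
    n,_,st_,ce=cv2.connectedComponentsWithStats(b)
    k=[i for i in range(1,n) if 50<st_[i,4]<1500 and st_[i,4]>.65*st_[i,2]*st_[i,3] and .8<st_[i,2]/st_[i,3]<3.5]
    ce=ce[k]; v=np.array([np.median(g[max(0,int(y)-1):int(y)+2,int(x)-1:int(x)+2]) for x,y in ce]); ce=ce[v<90]
    ce=ce[np.argsort(((ce-np.median(ce,0))**2).sum(1))[:35]]
    if len(ce)<35: print('dots',len(ce)); return
    q=ce[np.argsort(ce[:,1])].reshape(7,5,2); q=np.array([r[np.argsort(r[:,0])] for r in q])
    q=(q+[450,480]+.5)/3-.5
'''+s[j:]
open('tilt.py','w').write(s)
E
cat > a.py <<'E'
from tilt import *
import pickle
c=pickle.load(open('wF.pkl','rb')); M,tv,n,_,_=tilt(c,c['st'])
H=c['K']@np.c_[M[:,:2],tv.ravel()]
f=lambda x,y:(150+x/4,190+y/4)
for a in((175,488),(660,488),(258,80),(570,80),(240,70),(592,70)):
    w=np.linalg.solve(H,[*f(*a),1]);print(a,w[:2]/w[2])
print('tool yaw',np.degrees(np.arctan2(*R.from_quat(c['st']['eef_rot']).as_matrix()[[1,0],[0,0]])))
E
python3 a.py
```

```text
rms 0.46253849782053297 yaw -16.88340431308457 tilt 0.3072612813943637 up [-0.28966836  0.08699734  0.9531651 ] wid [-2.90170424e-01 -9.56974620e-01 -8.38196659e-04]
(175, 488) [-2.61355797 -3.81913844]
(660, 488) [ 2.72691613 -3.82878282]
(258, 80) [-2.49555559  3.50269537]
(570, 80) [2.54214962 3.48041937]
(240, 70) [-2.81911709  3.7703485 ]
(592, 70) [2.93002541 3.74437987]
tool yaw -17.054551119030105
```

```bash
python3 - <<'E'
from tilt import *
import pickle,re
s=open('tilt.py').read()
s=s.replace("def tilt(c,st,pitch=None):","def tilt(c,st,pitch=1.,asp=1.):").replace("[j-2.,3.-i,0]","[j-2.,(3.-i)*asp,0]")
open('tilt.py','w').write(s)
E
python3 - <<'E'
from tilt import *
import pickle
c=pickle.load(open('wF.pkl','rb'))
for a in(1,1.05,1.1,1.15,1.2):
    print(a);M,tv,n,_,_=tilt(c,c['st'],.009,a)
    H=c['K']@np.c_[M[:,:2],tv.ravel()]
    for q in((175,488),(660,488),(240,70),(592,70)):
        w=np.linalg.solve(H,[150+q[0]/4,190+q[1]/4,1]);print((w[:2]/w[2]).round(2),end=' ')
E
```

```text
1
rms 0.46253849782053297 yaw -16.88340431308457 tilt 0.3072612813943637 up [-0.28966836  0.08699734  0.9531651 ] wid [-2.90170424e-01 -9.56974620e-01 -8.38196659e-04]
centre [0.42575226 0.13877117 0.04104359] rel tcp, tool mm [  5.69178127  -0.17916416 -12.9004635 ]
[-2.61 -3.82] [ 2.73 -3.83] [-2.82  3.77] [2.93 3.74] 1.05
rms 0.26058805485286596 yaw -16.892943793408683 tilt 0.2633400413344993 up [-0.24939863  0.07457322  0.96552533] wid [-0.29030621 -0.9569332  -0.00107752]
centre [0.42552719 0.13884162 0.04037247] rel tcp, tool mm [  5.45340011  -0.17930583 -12.23024818]
[-2.59 -3.97] [ 2.7  -3.98] [-2.87  4.  ] [2.99 3.98] 1.1
rms 0.07490817455442945 yaw -16.89947403523978 tilt 0.22468574676575884 up [-0.21355718  0.06352     0.97486334] wid [-0.29041546 -0.95689981 -0.00126995]
centre [0.4252943  0.13891456 0.03969484] rel tcp, tool mm [  5.20679257  -0.17951752 -11.55354983]
[-2.56 -4.12] [ 2.67 -4.13] [-2.93  4.24] [3.04 4.21] 1.15
rms 0.13068367913616066 yaw -16.904040095482237 tilt 0.19035816113248868 up [-0.18145831  0.05362437  0.98193549] wid [-0.29050592 -0.95687213 -0.00142886]
centre [0.42505148 0.13899063 0.03900498] rel tcp, tool mm [  4.94972186  -0.17978615 -10.8646558 ]
[-2.53 -4.27] [ 2.64 -4.28] [-2.98  4.49] [3.1  4.46] 1.2
rms 0.3079096374698962 yaw -16.907270560705594 tilt 0.1596370691214682 up [-0.15254929  0.04471473  0.9872838 ] wid [-0.2905825  -0.95684867 -0.0015628 ]
centre [0.42479758 0.13907017 0.03829946] rel tcp, tool mm [  4.680979    -0.18010303 -10.16014989]
[-2.51 -4.42] [ 2.62 -4.43] [-3.04  4.74] [3.15 4.71]
```

Run:
```python
from tilt import *
import pickle
c=pickle.load(open('wF.pkl','rb')); st=c['st']
for asp in(1.1,10/9,1.125): tilt(c,st,.009,asp)
e=dict(c); img=cv2.imread('pics/wE.png')[:,:,::-1]
e['pixels']=np.ascontiguousarray(cv2.resize(img,(512,384),interpolation=cv2.INTER_AREA))
# same mount: shift translation (yaw equal)
tE=np.array([.4327,.1354,.0412]); dp=tE-st['tcp_pos']; e['C']=c['C']+dp
s2=dict(st,tcp_pos=tE)
for asp in(1.08,1.1,10/9,1.125): tilt(e,s2,.009,asp)
```

```text
rms 0.07490817455442945 yaw -16.89947403523978 tilt 0.22468574676575884 up [-0.21355718  0.06352     0.97486334] wid [-0.29041546 -0.95689981 -0.00126995]
centre [0.4252943  0.13891456 0.03969484] rel tcp, tool mm [  5.20679257  -0.17951752 -11.55354983]
rms 0.04561183827878392 yaw -16.900631532371822 tilt 0.2167117702864541 up [-0.20612198  0.06122755  0.97660889] wid [-0.29043698 -0.95689323 -0.00130781]
centre [0.42524125 0.13893118 0.03954275] rel tcp, tool mm [  5.15062467  -0.17957265 -11.40166414]
rms 0.05137308675771314 yaw -16.901956348475693 tilt 0.20703043948064584 up [-0.19707721  0.05843907  0.9786447 ] wid [-0.29046268 -0.95688536 -0.00135298]
centre [0.42517422 0.13895217 0.03935169] rel tcp, tool mm [  5.0796583   -0.17964534 -11.21088103]
rms 0.09709718270300804 yaw -16.88511334107953 tilt 0.023043338882172987 up [-0.02327419  0.00265198  0.9997256 ] wid [-0.2903579  -0.95690881 -0.0042213 ]
centre [0.43363317 0.13735402 0.03627337] rel tcp, tool mm [ 0.3003403  -2.13290154  4.93164933]
rms 0.06792796841421729 yaw -16.89023398472427 tilt 0.013746706167969339 up [-1.44487266e-02 -2.72999720e-04  9.99895574e-01] wid [-0.29047756 -0.95687142 -0.00445872]
centre [0.43356555 0.13737709 0.03608205] rel tcp, tool mm [ 0.22820316 -2.13478387  5.12270441]
rms 0.06190307494655396 yaw -16.8928572793185 tilt 0.008745988994429745 up [-0.00970091 -0.00184638  0.99995124] wid [-0.29054148 -0.95685141 -0.00458545]
centre [0.43352717 0.13739019 0.03597417] rel tcp, tool mm [ 0.18725448 -2.1358595   5.23043234]
rms 0.06874780107128352 yaw -16.895931668965908 tilt 0.002652279817866198 up [-0.00391507 -0.00376358  0.99998525] wid [-0.29061896 -0.95682713 -0.00473896]
centre [0.43347837 0.13740686 0.03583772] rel tcp, tool mm [ 0.13519472 -2.13723365  5.36668565]
```

Pads hold and the plate is tilted about 0.217 rad. The calibrated pitch comes to about 8.64 mm. About 0.13 rad more is needed.

Request:
{"api": "carry_out", "payload": {"series": [[[-0.02,0,0,0,1],[-0.04,0,0,0,1],[-0.055,0,0,0,1],[-0.055,0,0,0,1]]]}}

```text
time: 8.7
tcp_pos: [0.4153, 0.1422, 0.0282]
eef_rot: [0.989, -0.148, 0.002, -0.001]
force: [8.8, -2.9, -1.7]
grip_width: 0.0496
grip_force: 32.4
```

Run:
```python
from tilt import *
c=cap('wrist');st=arm.get_state();print(st['tcp_pos'],st['force'],st['time']);tilt(c,st,.00864,10/9)
```

```text
[0.41529465 0.14215669 0.02820434] [ 8.40006051 -3.77114061 -1.77553423] 8.75
rms 0.041902934948643 yaw -16.89683606147902 tilt 0.31752872118443864 up [-0.2993171   0.08884826  0.95000803] wid [-0.29005618 -0.95700776 -0.00188451]
centre [0.42460465 0.13944515 0.04560782] rel tcp, tool mm [  9.76712354  -0.17775334 -17.36322323]
```

Request:
{"api": "carry_out", "payload": {"series": [[[-0.02,0,0,0,1],[-0.02,0,0,0,1],[-0.02,0,-0.1,0,1],[-0.02,0,-0.4,0,1],[-0.02,0,-0.8,0,1],[-0.02,0,-1,0,1],[-0.02,0,-1,0,1]]]}}

```text
time: 9.62
tcp_pos: [0.411, 0.1431, 0.129]
eef_rot: [0.989, -0.148, 0.001, -0.001]
force: [-0.2, 0.2, -1.2]
grip_width: 0.0496
grip_force: 32.3
```

Run:
```python
from tilt import *
c=cap('wrist');st=arm.get_state();print(st['tcp_pos'],st['force'],st['time']);tilt(c,st,.00864,10/9)
```

```text
[0.41046561 0.14281014 0.12794861] [ 0.23443657 -0.1201612  -1.26653504] 9.675
rms 7.302559916841865 yaw -23.64478953218517 tilt 0.49277175645144056 up [-0.4136919   0.23329581  0.88001823] wid [-0.42131831 -0.90593482  0.04210688]
centre [0.41691327 0.14137123 0.13206684] rel tcp, tool mm [ 6.59004534 -0.50685984 -4.11302997]
```

Run:
```python
s=open('tilt.py').read()
s=s.replace("ce=ce[k]; v","""k=[i for i in k if st_[i,0]>6 and st_[i,1]>6 and np.percentile(np.r_[g[st_[i,1]-5,st_[i,0]:st_[i,0]+st_[i,2]],g[min(g.shape[0]-1,st_[i,1]+st_[i,3]+4),st_[i,0]:st_[i,0]+st_[i,2]]],25)>125]
    ce=ce[k]; v""")
open('tilt.py','w').write(s)
from tilt import *
import pickle
c=cap('wrist','pics/wG.png');c['st']=st=arm.get_state();pickle.dump(c,open('wG.pkl','wb'));tilt(c,st,.00864,10/9)
```

```text
rms 7.499417246082411 yaw -24.64001282495901 tilt 0.4765949160740778 up [-0.39383475  0.24012315  0.88726268] wid [-0.43884931 -0.89727566  0.04803825]
centre [0.41683557 0.14085054 0.13205975] rel tcp, tool mm [ 6.98228169 -0.36036273 -4.78762105]
```

Run:
```python
import cv2
a=cv2.imread('pics/wG.png')[160:345,130:370]; cv2.imwrite('pics/wG2.png',cv2.resize(a,(778,600)))
```

```text
(no output)
```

View pics/wG2.png

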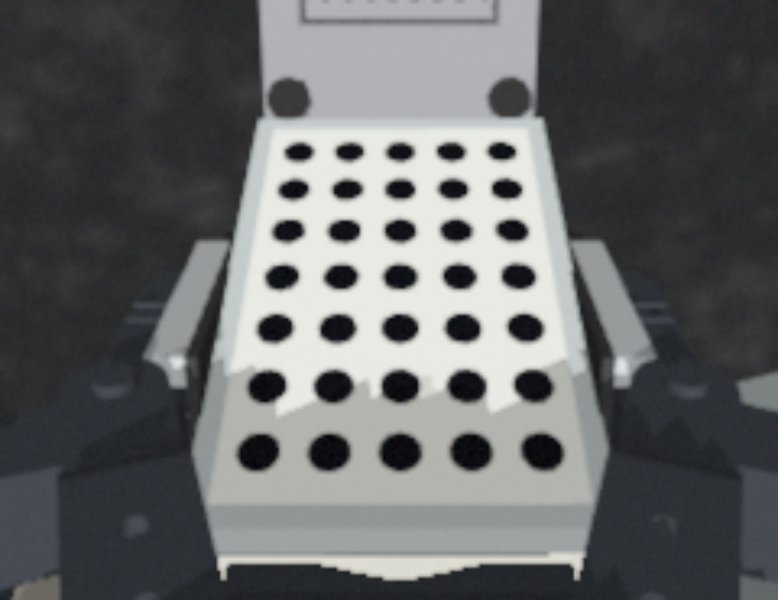

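The plate is clear of the stand and held by its sides, with the dots at rows 150-455. The two stand screws at (288,97) and (508,97) spoiled the blob set; they are lighter grey, so I'll exclude them.

```bash
sed -i 's/v<90/v<45/' tilt.py
python3 - <<'E'
from tilt import *
import pickle
c=pickle.load(open('wG.pkl','rb'));r=tilt(c,c['st'],.00864,10/9)
E
```

```text
rms 0.04783586737185762 yaw -16.79514603743704 tilt 0.34281475951796625 up [-0.32188752  0.09684108  0.9418122 ] wid [-2.88854335e-01 -9.57373017e-01 -2.81974272e-04]
centre [0.42040714 0.13995699 0.14548123] rel tcp, tool mm [ 10.65378357  -0.54180042 -18.2106551 ]
```

Run:
```python
from h import *
import pickle
G=pickle.load(open('wG.pkl','rb'));st=G['st'];Rt=R.from_quat(st['eef_rot']).as_matrix()
for px in((228,243),(573,243)):
    o,d=ray(G,130+px[0]/3.24,160+px[1]/3.24); o=Rt.T@(o-st['tcp_pos']);d=Rt.T@d
    k=(11e-3-o[0])/d[0]; print('pad tip at x=11:',(o+k*d)*1e3)
C=pickle.load(open('wC.pkl','rb'));fc=lambda x,y:(249+(x-399)/3,51+y/3)
u=lambda v:v/np.linalg.norm(v)
pl=lambda c,p,q:u(np.cross(ray(c,*p)[1],ray(c,*q)[1]))
a=pl(C,fc(530,260),fc(620,180));b=pl(C,fc(600,352),fc(705,275));a*=np.sign(a@b);pc=u(a+b)
n=np.array([.694,-.636,.338])
for L in([.6814,-.3643,.2716],[.682,-.3656,.2732],[.6847,-.3678,.2694]):
    for z in (0,.05): print(L,'plane dist mm',1e3*pc@(np.array(L)+z*n-C['C']), pc.round(3), proj(C,np.array(L)+z*n))
```

```text
pad tip at x=11: [ 11.         -27.21195123  -8.043311  ]
pad tip at x=11: [11.         26.68678758 -7.98271568]
[0.6814, -0.3643, 0.2716] plane dist mm 1.80265286385913 [-0.744 -0.626  0.233] [289.3359352  167.51055147]
[0.6814, -0.3643, 0.2716] plane dist mm -0.1952506322896842 [-0.744 -0.626  0.233] [328.53357421 133.18480706]
[0.682, -0.3656, 0.2732] plane dist mm 2.5417302997959976 [-0.744 -0.626  0.233] [290.88278127 167.24985336]
[0.682, -0.3656, 0.2732] plane dist mm 0.5438268036471905 [-0.744 -0.626  0.233] [330.49447464 132.67234355]
[0.6847, -0.3678, 0.2694] plane dist mm 1.025148953927508 [-0.744 -0.626  0.233] [292.73989712 163.73427696]
[0.6847, -0.3678, 0.2694] plane dist mm -0.972754542221299 [-0.744 -0.626  0.233] [332.10987529 129.17789974]
```

Request:
{"api": "carry_out", "payload": {"series": [[[0,0,-0.2,0.02,1],[0,0,-0.45,0.04,1],[0,0,-0.7,0.06,1],[0,0,-0.82,0.0714,1],[0,0,-0.82,0.0714,1]]]}}

```text
time: 10.35
tcp_pos: [0.4101, 0.1425, 0.209]
eef_rot: [0.931, -0.364, -0.0, 0.001]
force: [0.5, -0.1, -1.5]
grip_width: 0.0494
grip_force: 32.3
```

Request:
{"api": "carry_out", "payload": {"series": [[[0.2,0.09,0,0,1],[0.5,0.23,0,0,1],[0.8,0.38,0,0,1]]]}}

```text
time: 10.72
tcp_pos: [0.4431, 0.0599, 0.2084]
eef_rot: [0.932, -0.363, -0.001, 0.001]
force: [0.5, 0.4, -0.1]
grip_width: 0.0493
grip_force: 32.3
```

Request:
{"api": "carry_out", "payload": {"series": [[[0.3,0.14,0,0,1],[0.6,0.28,0,0,1],[0.9,0.42,0,0,1]]]}}

```text
time: 11.1
tcp_pos: [0.4809, -0.0322, 0.2082]
eef_rot: [0.931, -0.364, -0.001, 0.001]
force: [0.4, 0.5, -1.3]
grip_width: 0.0494
grip_force: 32.3
```

Request:
{"api": "carry_out", "payload": {"series": [[[0.3,0.14,0,0,1],[0.6,0.28,0,0,1],[0.9,0.42,0,0,1]]]}}

```text
time: 11.48
tcp_pos: [0.5186, -0.124, 0.2081]
eef_rot: [0.931, -0.364, -0.001, 0.001]
force: [0.2, -0.1, -0.7]
grip_width: 0.0498
grip_force: 32.3
```

Request:
{"api": "carry_out", "payload": {"series": [[[0.3,0.14,0,0,1],[0.6,0.28,0,0,1],[0.8,0.38,0,0,1],[0.9,0.42,0,0,1],[0.9,0.42,0,0,1],[0.9,0.42,0,0,1]]]}}

```text
time: 12.22
tcp_pos: [0.5565, -0.2138, 0.2092]
eef_rot: [0.932, -0.363, -0.001, -0.0]
force: [-0.2, 1.2, -1.3]
grip_width: 0.0495
grip_force: 32.3
```

Run:
```python
from tilt import *
import pickle
c=cap('wrist');st=arm.get_state();print(st['tcp_pos'],st['force'],st['time'])
c['st']=st;pickle.dump(c,open('wH.pkl','wb'))
n=np.array([.694,-.636,.338]);F=np.array([.682,-.3655,.2712])-.13*n
r=tilt(c,st,.00864,10/9)
if r: 
    ctr=r[3]-.003*r[2]; Rt=R.from_quat(st['eef_rot']).as_matrix(); print('ctr',ctr,'focus',F,'to go tool mm',Rt.T@(F-ctr)*1e3)
```

```text
[ 0.55658646 -0.21376518  0.20941114] [-0.36112729 -0.76838732 -0.05368962] 12.275
rms 0.05255799765190337 yaw -42.37778991233543 tilt 0.33939234881317953 up [-0.24518889  0.22520063  0.94295657] wid [-0.67428576 -0.7384698   0.00103556]
centre [ 0.5643511  -0.22034399  0.22669528] rel tcp, tool mm [ 10.15376073  -0.41562931 -17.29278535]
ctr [ 0.56226136 -0.21843728  0.22569654] focus [ 0.59178 -0.28282  0.22726] to go tool mm [65.30638575 27.41111124 -1.62342794]
```

Request:
{"api": "carry_out", "payload": {"series": [[[0.2,0.08,-0.01,0,1],[0.4,0.17,-0.016,0,1],[0.55,0.23,-0.016,0,1],[0.653,0.274,-0.016,0,1],[0.653,0.274,-0.016,0,1],[0.653,0.274,-0.016,0,1],[0.653,0.274,-0.016,0,1]]]}}

```text
time: 13.15
tcp_pos: [0.5862, -0.2787, 0.2113]
eef_rot: [0.932, -0.364, -0.0, -0.0]
force: [0.1, 0.2, -0.4]
grip_width: 0.0491
grip_force: 32.3
```

Run:
```python
from tilt import *
import pickle
c=cap('wrist');st=arm.get_state();print(st['tcp_pos'],st['force'],st['time'],abs(st['qvel']).max())
n=np.array([.694,-.636,.338]);L=np.array([.682,-.3655,.2712]);F=L-.13*n
r=tilt(c,st,.00864,10/9)
if r: 
    ctr=r[3]-.003*r[2]; Rt=R.from_quat(st['eef_rot']).as_matrix(); print('ctr',ctr,'to go tool mm',Rt.T@(F-ctr)*1e3)
s=cap('scene');t=cap('top')
print('scene focus',proj(s,F),'lens',proj(s,L),'top focus',proj(t,F),'lens',proj(t,L))
print('ctr scene',proj(s,ctr),'top',proj(t,ctr))
def k(c,p,w=100,h=150):
    x,y=np.maximum(0,(p-[w/2,h/2]).astype(int)); print('origin',x,y); return cv2.resize(c['pixels'][y:y+h,x:x+w],(400,600),interpolation=cv2.INTER_CUBIC)
cv2.imwrite('pics/fin.png',np.hstack([k(s,proj(s,(F+L)/2)),k(t,proj(t,(F+L)/2))])[:,:,::-1])
```

```text
[ 0.58618051 -0.27882727  0.21134992] [ 0.72244244 -0.46368065 -0.91392573] 13.2 0.0028867572403974357
rms 0.05048137372781294 yaw -42.42607247053842 tilt 0.3401110816622049 up [-0.24588345  0.22544417  0.94271748] wid [-6.74768482e-01 -7.38029299e-01  4.98556972e-04]
centre [ 0.59399552 -0.28526644  0.22873435] rel tcp, tool mm [ 10.10727125  -0.56198574 -17.38628201]
ctr [ 0.59190792 -0.28335845  0.22773357] to go tool mm [-0.45874529 -0.30931648  0.47375747]
scene focus [316.15673886 151.53789172] lens [323.50164962 116.63984832] top focus [330.08091795 192.84614488] lens [365.23466306 152.64042136]
ctr scene [316.3182982  151.31241737] top [330.33073794 192.75609206]
origin 269 58
origin 297 98
```

View pics/fin.png

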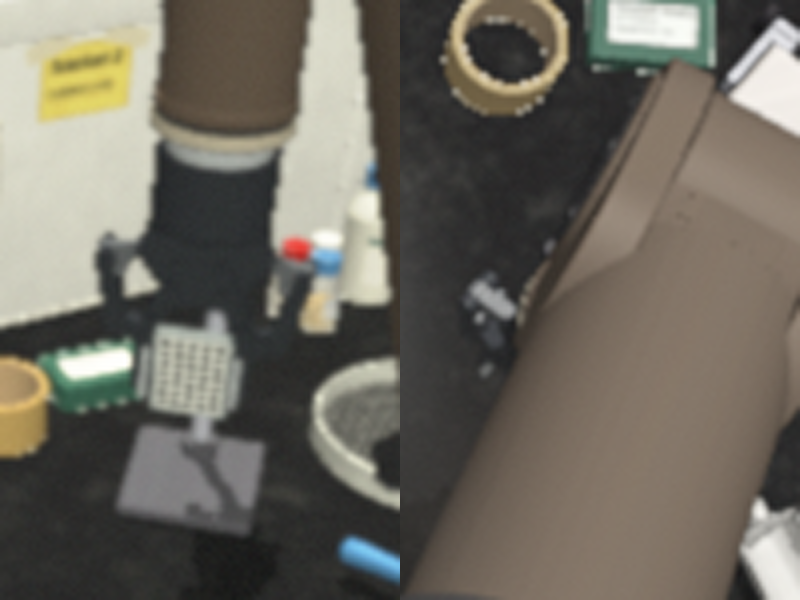

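The final scene crop shows the plate held by its edges, with the dot field centred at scene (317,151) against an expected focus of (316,152). The arm is still. Handing in.

```bash
python3 -c "
from rig import arm
print(arm.finish_job())"
```

```text
the job is handed in; nothing more can be done
None
```

I handed in the job at 13.2 s with the dot plate held still by its side edges, about 1 mm from my estimate of the focus point and tilted 0.34 rad to match the line of sight; the camera's pose is only known to a few mm and about 0.02 rad, and the pads sit right at or just over the 10 mm limit above the plate's centre.

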